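# Slide the test-tile carrier under the leaf spring of the marking jig

## Robot

A 7-joint arm with a two-finger parallel gripper is mounted at the origin on a cart in front of the work surface, level with it; the furniture and walls round the work are solid. World frame = base frame: x ahead of the robot, y to its left, z up, the work surface at z = 0. Lengths are in m, angles in rad, forces in N, time in s.
With the tool pointing down it reaches from about 0.425 to 0.95 m from the base axis. Payload 4.7 kg.
Tool frame: the origin (TCP) lies at the very end of the fingers, on their centre line; the grasp point (between the pads) lies env.grip_depth behind it (env.grip_depth is the distance from the TCP to the grasp point, in m); z points along the fingers, y is the line along which they close (so a half turn about z gives the same grasp; the last joint's range is limited). The gripper opens to 85 mm and grips with 20 to 120 N. Pads are 22 mm wide; open, the fingers measure 114 mm over their backs; the gripper's body (76 mm by 85 mm) begins 54 mm behind the grasp point. The pads swing forward as they close: fully open they stand 13 mm farther back than shut.
Start: joints at [-1.135, 0.469, -0.049, 1.532, 0.024, 1.141, -0.082], TCP at [0.303, 0.603, 0.231] pointing down, gripper open.
Joint ranges: [-2.59, 2.59], [-0.33, 1.99], [-1.39, 1.29], [0.1, 2.45], [-1.04, 4.18], [0.21, 1.99], [-2.66, 2.66]. Speed limits (rad/s): [2.57, 2.57, 3.14, 3.14, 3.14, 3.14, 3.14].

## Interface

Orientations are given as a unit quaternion [x, y, z, w].
In Python, from workcell import env, jaws, get_obs, vision, job, boxes_of gives the robot as it stands. Calls block until the motion is done:
- env.goto(position, orientation): joint-space move of the TCP to a pose.
- env.movel(position, orientation=None, v=0.15, guard=None): straight line of the TCP; orientation=None keeps the orientation; v is the mean speed in m/s. With guard (N) it stops when the force on the tool has changed by that much, and returns True; else False.
- env.move_joints(angles): joint-space move.
- jaws.gripper_to(opening, force=None): finger opening in m; force is the grip in N (None keeps the last); returns when the fingers have stopped.
- env.wait(seconds).
- env.solve_ik(position, orientation): joint angles nearest the present ones, or None.
- get_obs(): the state.
- vision.camera(name): name is "side" or "top" or "wrist"; returns the picture (384x512x3 uint8, red, green, blue); there is no depth.
- vision.camera_model(name): a dict with "vertical_fov" (degrees; the focal length in pixels is half the picture's height over the tangent of half this angle, whatever the lens; pixels are square), "cx", "cy" (the principal point, pixels), "position" and "attitude" of the camera in the world; the wrist camera has in their place "mount" (4x4, takes a point from camera to tool coordinates, whose origin is the TCP and whose axes are the flange's). Camera axes: x right, y up, looking along -z (the intrinsics and any distortion apply to the point x, -y, -z); pixel columns grow to the right and rows downward; lengths in m; the calibration is good to about 2 mm. The wrist camera is an equidistant fisheye: a pixel r from the principal point sees the ray r / f radians off the axis. A picture is of the moment at which its call begins: read the wrist's pose just before it. camera_model takes no time and is no camera call.
A pose or a line that the arm cannot do raises env.PlanningError and nothing moves.
- job.finish_job(): hands the job in; it is judged then, once.
Trained networks look in the newest picture that a camera, given by its name, has taken for a name from the list of things; names that differ only in an ending like _2 or _b are one class to them, and where a whole thing is asked for, a point or a joint stands for the part that bears it (a point fixed in the world has none). Each returns a list of dicts, best first, with "confidence" (0 to 1); they miss things now and then, are a little off and sometimes report something else, mostly with a low value. They report only what shows in the picture. A call takes as long as a camera call. They do not tell look-alikes from the thing itself.
- boxes_of(camera, target): "location" ([x, y, z] in m, in world coordinates, good to about 4 mm: the middle of the surface that is visible of it).
The state is a dict: "time": time; "q": joint angles; "joint_vel": joint speeds; "effort": joint torques, N m; "position": TCP position; "ee_rot": TCP orientation; "wrist_force": force on the tool from outside, world axes, zero at the start; "wrist_torque": the same for the moment, N m; "width": finger opening in m; "grip_force": force on a finger pad.
Only numpy, scipy, OpenCV 4.12 (cv2) and the standard library are available. Lean on these libraries where they do the work, as an engineer would, in place of code of your own. Each camera call takes 0.05 s, during which the arm holds its last target. There are 200 camera calls.

## Task

Load the glaze-test tile into the marking jig: with shut fingertips on the rubber finger rest of the blue carrier, press the carrier hard down against its sprung pad and, still pressing, slide it along the channel under the red keepers and the brass leaf spring until its nose is fully home against the end stop and the white pad has sprung up behind it. Only press and push the carrier, never pick it up; leave everything else where it stands, and take the hand away at the end.

Things in the scene. Friction and masses are not known exactly. Their poses are not given: they have to be found in the camera images.
- jig: Marking jig, fixed to the bench: 216 x 108 mm board, channel 80 mm wide between metal rails (tops 26 mm above the bench). Origin on the bench under the channel's middle, where the pad ends and the bed begins; x along the channel in the sliding direction, to the end stop; y left; z up. The white sprung pad spans x = -98 to -1.5 mm; a rear stop 22 mm high has its face at x = -102 mm.
- bed (a point): Start of the fixed bed on the jig's centre line: 12 mm above the bench, above the jig's origin. The bed runs from x = 0 to the end stop.
- keepers (a point): Centre line of the channel at the near end of the two red keepers, height of their underside (28.5 mm above the bench). They run from jig x = +3 to +53 mm, overhang the channel 7 mm a side (66 mm open between them), tops 32.5 mm, screw heads 34.5 mm. A raised carrier butts against them; a pressed-down one passes below with about 2 mm to spare.
- bridge (a point): Middle of the top of the dark steel bridge over the channel that carries the leaf spring: jig x = +55 to +69 mm, 52 mm above the bench with its screw heads.
- stop_face (a point): Middle of the face of the jig's end stop: jig x = +92 mm, 19 mm above the bench; the stop is 28 mm high. Axes as the jig.
- carrier: Blue plastic tile carrier 90 x 76 x 14 mm, 0.12 kg, slippery, loose in the channel (2 mm play a side). Origin mid underside, x to its square nose (45 mm ahead); white tile with colour bars in its front half; upright ridge 44 mm wide, 8 mm high across its top at x = -9 to -3 mm. Underside above the bench: 19 mm at the start, 12.7 pressed down, 12 home on the bed; home, its origin is at jig x = +47 mm.
- finger_rest (a point): Centre of the black rubber finger rest on the carrier, behind the ridge: where to press. 30 mm long (x), 44 mm wide, 14 mm above the underside, 27 mm behind the carrier's origin and 18 mm behind the ridge's rear face, which fingertips can push against. Axes as the carrier.
- lift_pad (a joint): Sprung white pad under the carrier: 0 = fully up (top 19 mm above the bench), 0.0063 m = fully down. It starts to move at about 5 N and needs about 9.5 N to stay fully down. It springs up behind the carrier, locking it in, once the carrier's rear end has cleared it; until then it stays down or lifts the carrier's rear.
- leaf (a joint): Swing of the brass leaf spring under the bridge, rad: 0 = hanging free, tip at jig x = +86 mm about 20 mm above the bench; the carrier lifts it by about 0.2 rad when home, against some 4 to 8 N at its tip.
- stamp_b: Bystander: turned wooden stamp, 29 mm across, 58 mm tall, upright beside the jig. Origin under its centre.
- sanding_block: Bystander: grey abrasive block 59 x 82 x 26 mm lying beside the jig. Origin under its centre.
- jar_clear: Bystander: white glaze jar with a black lid, 56 mm across, 58 mm tall, beside the jig. Origin under its centre.
- tape_roll: Bystander: roll of paper tape 64 mm across, 19 mm tall, lying beyond the end stop. Origin under its centre.
Not all that is in view belongs to the job. Of the things shaped like the carrier, the blue one is meant.

How it is judged:
On the way, in this order (a step that is already met when the one before it is completed fails the run):
1. the carrier is pressed down on its pad by the fingers before it goes under the keepers (value of joint lift_pad above 0.0045 m and contact force between the fingers and carrier above 3 N and x of carrier in the frame of jig below 0.02 m), for 0.1 s.
2. on the way under the spring the fingers still press the carrier down on its pad (value of joint lift_pad above 0.005 m and contact force between the fingers and carrier above 4 N and x of carrier in the frame of jig between 0.022 and 0.0435 m), for 0.05 s.
At the end, for the whole second after the job is handed in: The carrier rests flat on the bed (within 2.5 mm) with its nose within 4.5 mm of the end stop, the leaf spring is lifted onto it (more than 0.1 rad), the white pad has sprung up behind it (within 1.5 mm), and it is at rest (x of carrier in the frame of jig above 0.0425 m and z of carrier in the frame of jig below 0.0145 m and angle between carrier's own z axis and vertical below 0.05 rad and value of joint leaf above 0.1 rad and value of joint lift_pad below 0.0015 m and linear speed of carrier below 0.02 m/s); the robot touches nothing.
It fails at once if the carrier is lifted more than 10 mm above where it lay (z of carrier in the frame of jig above 0.029 m).
It fails at once if the stamp is moved more than 2 cm or tipped (distance of stamp_b from where it was at the start of the episode above 0.02 m or angle between stamp_b's own z axis and vertical above 0.5 rad).
It fails at once if the sanding block is moved more than 2 cm (distance of sanding_block from where it was at the start of the episode above 0.02 m).
It fails at once if the jar is moved more than 2 cm or tipped (distance of jar_clear from where it was at the start of the episode above 0.02 m or angle between jar_clear's own z axis and vertical above 0.5 rad).
It fails at once if the tape roll is moved more than 2 cm (distance of tape_roll from where it was at the start of the episode above 0.02 m).
It also fails if it takes over 38 s, if anything falls off the work surface, if the arm or the gripper's body presses on something with over 40 N, if the wrist force passes 120 N, or if a joint passes its speed limit or range.

## Working session

There is one attempt and no reset: what is moved stays moved. The work goes in short steps, each a Python script; the robot and the scene stay as the last script left them, time stands still between calls to the robot, and variables do not carry over. Pictures are saved under pics/ and viewed, at most 10 in all, crops included, and the job is handed in when it is done.

```bash
mkdir -p pics; python3 - <<'E'
from workcell import env, jaws, get_obs, vision, job, boxes_of
import cv2
for n in ("top","side"):
    im=vision.camera(n); cv2.imwrite(f"pics/{n}0.png",cv2.resize(im[:,:,::-1],(800,600),interpolation=cv2.INTER_CUBIC))
    print(n,vision.camera_model(n))
    for t in ("carrier","finger_rest","jig","stamp_b","sanding_block","jar_clear","tape_roll"):
        print(t,[([round(float(x),3) for x in d["location"]],round(float(d["confidence"]),2)) for d in boxes_of(n,t)[:3]])
print(get_obs())
print(vision.camera_model("wrist"), env.grip_depth)
E
```

```text
top {'vertical_fov': 49.802642874194675, 'cx': 254.88853989454503, 'cy': 189.28699791518912, 'position': array([0.41383049, 0.03289797, 1.17968169]), 'attitude': array([ 0.04912085, -0.02959467, -0.70082654,  0.71102283])}
carrier [([0.482, -0.034, 0.035], 0.8), ([0.641, -0.22, 0.017], 0.71), ([0.363, 0.189, 0.011], 0.62)]
finger_rest [([0.479, -0.035, 0.036], 0.89), ([0.365, 0.189, 0.013], 0.6)]
jig [([0.553, -0.001, 0.024], 0.6)]
stamp_b [([0.507, 0.135, 0.055], 0.52)]
sanding_block [([0.505, -0.171, 0.022], 0.97), ([0.603, 0.017, 0.028], 0.61)]
jar_clear [([0.653, -0.086, 0.061], 0.66), ([0.603, 0.018, 0.028], 0.5), ([0.508, 0.131, 0.056], 0.5)]
tape_roll [([0.667, 0.041, 0.02], 0.81)]
side {'vertical_fov': 48.02536047837223, 'cx': 256.25548138052363, 'cy': 179.5453830874995, 'position': array([0.54128072, 0.76360209, 0.69713139]), 'attitude': array([-0.00636179,  0.41047649,  0.91149289, -0.02548122])}
carrier [([0.642, -0.213, 0.016], 0.77), ([0.357, 0.187, 0.02], 0.71)]
finger_rest [([0.481, -0.031, 0.031], 0.89), ([0.642, -0.215, 0.015], 0.83)]
jig [([0.558, 0.008, 0.024], 0.7
[... 661 characters left out ...]
: array([ 2.30306781e-01,  9.73118073e-01,  5.07877329e-05, -1.30569523e-05]), 'wrist_force': array([ 0.39878457, -0.08608412,  0.12033001]), 'wrist_torque': array([-0.05444065, -0.02716365,  0.0226251 ]), 'grip_force': 0.0, 'width': 0.08543932037217541}
{'vertical_fov': 65.70646984690485, 'cx': 256.86715864319285, 'cy': 196.11092661525873, 'mount': array([[-6.20009204e-04,  9.45248785e-01,  3.26350042e-01,
         8.31573364e-02],
       [ 9.99998861e-01,  1.03521516e-03, -1.09859760e-03,
         4.35132842e-04],
       [-1.37629056e-03,  3.26348989e-01, -9.45248350e-01,
        -1.41432650e-01],
       [ 0.00000000e+00,  0.00000000e+00,  0.00000000e+00,
         1.00000000e+00]])} 0.0187
```

View pics/top0.png

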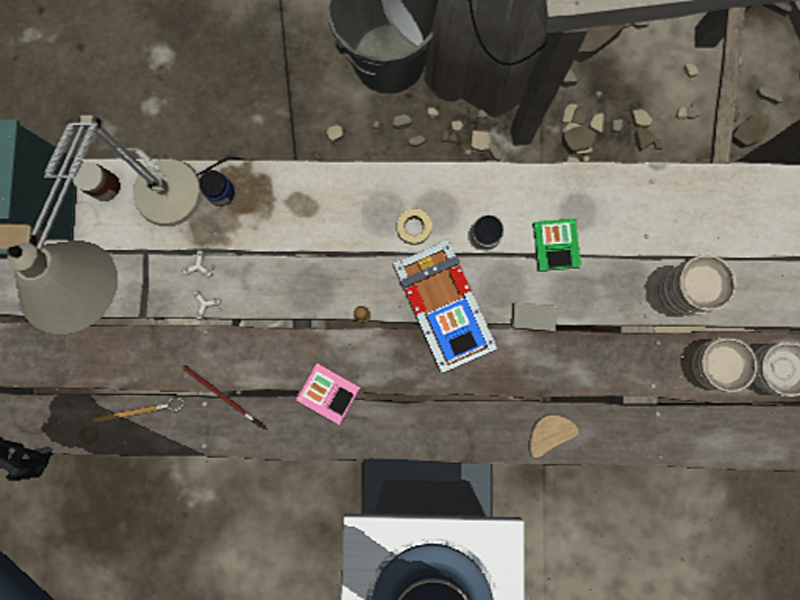

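View pics/side0.png

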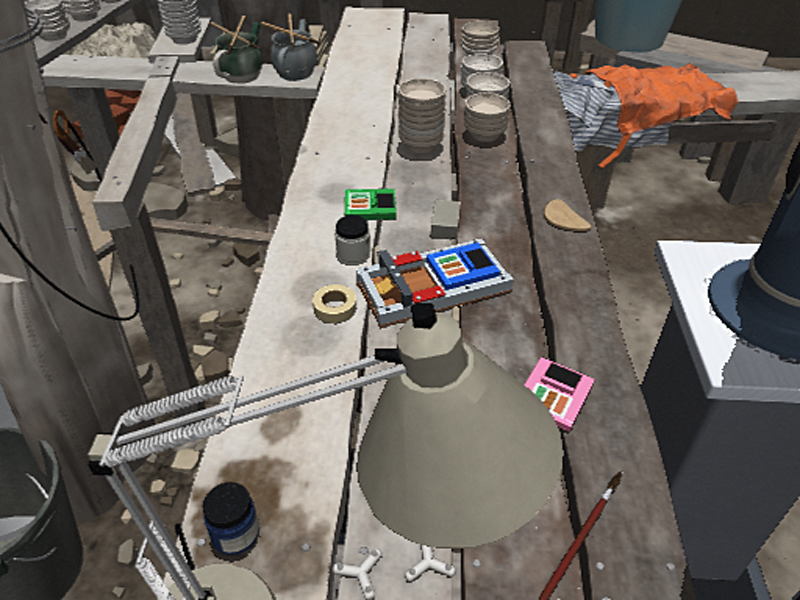

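Top view: the jig is centred near (445,305), yawed about 24°, with the blue carrier at (450,333) and its rest at (463,342). The green and pink carriers are decoys. A desk lamp (head near (65,285) in top, (460,430) in side) stands near the start, so I'll locate it before I move.

```bash
cat > h.py <<'E'
from workcell import env, jaws, get_obs, vision, job, boxes_of
import numpy as np, cv2
from scipy.spatial.transform import Rotation as Ro
def ray(n,px):
    m=vision.camera_model(n); f=192/np.tan(np.radians(m["vertical_fov"]/2))
    d=np.array([(px[0]-m["cx"])/f,-(px[1]-m["cy"])/f,-1]); return np.array(m["position"]),Ro.from_quat(m["attitude"]).apply(d)
def onz(n,px,z):
    p,d=ray(n,px); return p+d*(z-p[2])/d[2]
def tri(a,b):
    (p,d),(q,e)=ray("top",a),ray("side",b)
    s,t=np.linalg.lstsq(np.c_[d,-e],q-p,rcond=None)[0]; return (p+s*d+q+t*e)/2,np.linalg.norm(p+s*d-q-t*e)
def down(yaw): # tool x at world yaw, z down
    x=np.array([np.cos(yaw),np.sin(yaw),0]);z=np.array([0,0,-1.]);return Ro.from_matrix(np.c_[x,np.cross(z,x),z]).as_quat()
np.set_printoptions(precision=4,suppress=True)
E
python3 - <<'E'
from h import *
k=512/800
P=lambda *a:np.array(a)*k
print("cap",tri(P(25,255),P(424,315)),"head",tri(P(65,290),P(460,460)))
c=[onz("top",P(*p),.026) for p in((393,262),(450,240),(497,348),(443,372))]
for a in c: print(a)
print([np.linalg.norm(c[i]-c[(i+1)%4]) for i in range(4)])
d=(c[0]+c[1]-c[2]-c[3]);yaw=np.arctan2(d[1],d[0]);print("yaw",np.degrees(yaw),np.mean(c,0))
d=np.array([np.cos(yaw),np.sin(yaw)])
r=np.array([.480,-.033])
for off in(0,np.pi):
  for nm,p,z in(("look",r+.05*d if off else r-.02*d,.22),("press",r,.03),("home",r+.096*d,.03)):
    print(off,nm,p,env.solve_ik([*p,z],down(yaw+off)))
for p in ([.2,.4,.25],[.2,.4,.35],[.3,.35,.3],[.45,0,.25],[.4,.1,.25]): print(p,env.solve_ik(p,get_obs()["ee_rot"]))
E
```

```text
cap (array([0.5396, 0.4972, 0.4363]), np.float64(0.00012781168590583219)) head (array([0.5119, 0.511 , 0.3194]), np.float64(6.270758165780133e-05))
[0.604  0.0763 0.026 ]
[ 0.6455 -0.0262  0.026 ]
[ 0.4517 -0.1108  0.026 ]
[ 0.4079 -0.0155  0.026 ]
[np.float64(0.11065659689426847), np.float64(0.2114020532359061), np.float64(0.10486508028066886), np.float64(0.21652012959259054)]
yaw 24.355331138695504 [ 0.5273 -0.0191  0.026 ]
0 look [ 0.4618 -0.0412] [-0.6269  0.1434  0.7007  2.0587 -0.1115  0.9759 -1.0142]
0 press [ 0.48  -0.033] [-0.4119  0.4911  0.4952  2.1776 -0.4307  0.5666 -0.7433]
0 home [0.5675 0.0066] [-0.4902  0.6061  0.544   1.9813 -0.4853  0.6842 -0.7866]
3.141592653589793 look [ 0.5256 -0.0124] [-0.2515  0.2356  0.2317  1.9109 -0.0637  1.0021  2.0042]
3.141592653589793 press [ 0.48  -0.033] [-0.0901  0.4492  0.0876  2.1597 -0.0745  0.5353  2.0489]
3.141592653589793 home [0.5675 0.0066] [-0.0819  0.5468 -0.0053  1.9571  0.0046  0.6377  1.9057]
[0.2, 0.4, 0.25] [-1.1274  0.0783 -0.0786  2.018   0.0071  1.0454 -0.1033]
[0.2, 0.4, 0.35] [-1.1288  0.001  -0.0726  1.8652  0.      1.2753 -0.0954]
[0.3, 0.35, 0.3] [-0.94    0.0556 -0.0143  1.9227  0.0008  1.1632  0.1514]
[0.45, 0, 0.25] [-0.4584  0.0694  0.3885  2.0342 -0.0305  1.0433  1.0507]
[0.4, 0.1, 0.25] [-0.5877  0.002   0.2427  2.0986 -0.0007  1.041   0.7613]
```

```bash
python3 - <<'E'
from h import *
o=get_obs()["ee_rot"]
env.movel([.2,.4,.25],v=.3)
jaws.gripper_to(0.0,20)
yaw=np.radians(24.36); d=np.array([np.cos(yaw),np.sin(yaw)])
env.goto([.4,.1,.25],down(yaw+np.pi))
p=np.array([.48,-.033])+.1*d
env.goto([*p,.25],down(yaw+np.pi)); env.wait(.3)
s=get_obs(); im=vision.camera("wrist"); np.savez("w.npz",pos=s["position"],rot=s["ee_rot"],im=im)
print(s["time"],s["position"],s["q"],s["width"],s["wrist_force"])
print([(x["location"],x["confidence"]) for x in boxes_of("wrist","finger_rest")])
cv2.imwrite("pics/w0.png",cv2.resize(im[:,:,::-1],(800,600),interpolation=cv2.INTER_CUBIC))
E
```

```text
5.125 [0.5705 0.0092 0.2504] [-0.5361  0.3052  0.5653  1.7899 -0.183   1.0982  2.0894] -0.0003053108939516287 [0.7749 0.689  0.3109]
[([0.6368, -0.2156, 0.0135], 0.88), ([0.4805, -0.0409, 0.0313], 0.58), ([0.3693, 0.1841, 0.0128], 0.56)]
```

View pics/w0.png

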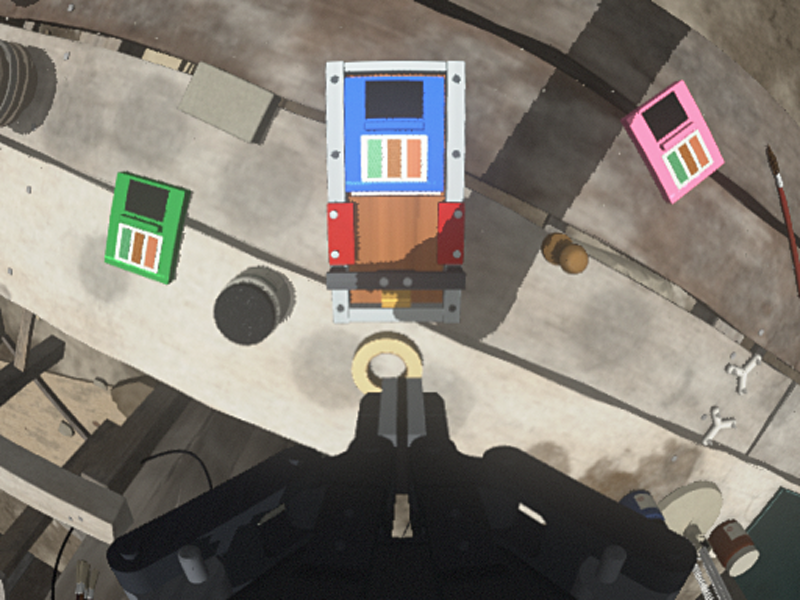

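Wrist view: the blue carrier's corners are (346,78), (443,77), (444,194) and (345,192). Its rest spans (365,80)–(424,118). The jig rails' corners are (327,62), (465,62), (462,322) and (333,322), and the fingertips are at (402,380).

```bash
cat >> h.py <<'E'
def wonz(px,z,w):
    m=vision.camera_model("wrist"); f=192/np.tan(np.radians(m["vertical_fov"]/2))
    u=np.array([px[0]-m["cx"],px[1]-m["cy"]]);r=np.hypot(*u);t=r/f
    c=np.array([np.sin(t)*u[0]/r,-np.sin(t)*u[1]/r,-np.cos(t)])
    M=np.array(m["mount"]);R=Ro.from_quat(w["rot"])
    o=w["pos"]+R.apply(M[:3,3]);d=R.apply(M[:3,:3]@c); return o+d*(z-o[2])/d[2]
E
python3 - <<'E'
from h import *
w=np.load("w.npz"); k=512/800
g=lambda L,z:[wonz(np.array(p)*k,z,w)[:2] for p in L]
def rep(n,L,z):
    c=g(L,z); a=c[2]+c[3]-c[0]-c[1]
    print(n,"mid",np.mean(c,0),"yaw",np.degrees(np.arctan2(a[1],a[0])),"sides",[round(np.linalg.norm(c[i]-c[(i+1)%4])*1e3,1) for i in range(4)]);return c
rep("rails",((327,62),(465,62),(462,322),(333,322)),.026)
c=rep("carrier",((346,78),(443,77),(444,194),(345,192)),.033)
rep("rest",((365,80.5),(424,80.5),(424,118),(365,118)),.033)
rep("keep",((328,203),(464,203),(463,264),(329,264)),.0325)
print("rear face(top of stop, front edge)",g([(394,73)],.022))
# yaw of rail long edges
E
```

```text
rails mid [ 0.5275 -0.0147] yaw 24.641616296739908 sides [np.float64(106.4), np.float64(213.3), np.float64(109.5), np.float64(213.7)]
carrier mid [ 0.4851 -0.0356] yaw 24.341269474513332 sides [np.float64(73.1), np.float64(91.2), np.float64(76.3), np.float64(89.0)]
rest mid [ 0.4599 -0.0469] yaw 24.3769014188012 sides [np.float64(44.4), np.float64(29.4), np.float64(44.5), np.float64(29.4)]
keep mid [ 0.555  -0.0028] yaw 24.256389940521522 sides [np.float64(105.7), np.float64(49.0), np.float64(107.3), np.float64(49.1)]
rear face(top of stop, front edge) [array([ 0.4399, -0.0566])]
```

```bash
cat >> h.py <<'E'
yaw=np.radians(24.4); D=np.array([np.cos(yaw),np.sin(yaw)]); N=np.array([-D[1],D[0]]); O=np.array([.5293,-.0142]); Q=down(yaw+np.pi)
def W(x,z,y=0): return [*(O+x*D+y*N),z]
def st(tag=""):
    s=get_obs();e=s["position"][:2]-O;f=s["wrist_force"]
    print(tag,"t%.2f x%.4f y%.4f z%.4f Fx%.1f Fy%.1f Fz%.1f"%(s["time"],e@D,e@N,s["position"][2],f[:2]@D,f[:2]@N,f[2]));return s
E
python3 - <<'E'
from h import *
y0=(np.array([.4851,-.0356])-O)@N; print("carrier y",y0)
X=-.0492-.024
env.goto(W(X,.10),Q)
env.movel(W(X,.045),Q,v=.1); st("above")
print(env.movel(W(X,.024),v=.02,guard=5)); s=st("touch")
print(env.movel(W(X,.020),v=.02,guard=12)); st("press")
env.wait(.15); st()
E
```

```text
carrier y -0.0012294145430074357
above t6.72 x-0.0726 y-0.0003 z0.0454 Fx0.9 Fy0.5 Fz-0.3
True
touch t7.50 x-0.0732 y0.0001 z0.0286 Fx-1.5 Fy0.2 Fz5.1
True
press t7.78 x-0.0732 y0.0000 z0.0267 Fx-1.1 Fy1.2 Fz9.7
 t7.93 x-0.0732 y0.0000 z0.0267 Fx-0.6 Fy1.3 Fz9.5
```

```bash
python3 - <<'E'
from h import *
x=-.0732; z=get_obs()["position"][2]
z-=.001
while 1:
    env.movel(W(x,z),v=.02); s=st("press")
    if s["wrist_force"][2]>18 or z<.022: break
    z-=.0007
env.wait(.15); st(); print("zcmd",z)
for i in range(2):
    x+=.007; env.movel(W(x,z),v=.03); st("slide")
im=vision.camera("wrist"); cv2.imwrite("pics/w1.png",im[:,:,::-1])
E
```

```text
press t8.18 x-0.0732 y0.0000 z0.0266 Fx-3.5 Fy1.4 Fz15.3
press t8.43 x-0.0732 y-0.0000 z0.0266 Fx-4.9 Fy2.6 Fz24.0
 t8.58 x-0.0732 y0.0000 z0.0265 Fx-4.2 Fy3.2 Fz23.2
zcmd 0.02501724162283056
slide t8.97 x-0.0661 y-0.0009 z0.0266 Fx-5.3 Fy1.7 Fz22.4
slide t9.35 x-0.0593 y-0.0010 z0.0266 Fx-4.7 Fy0.6 Fz21.0
```

View pics/w1.png

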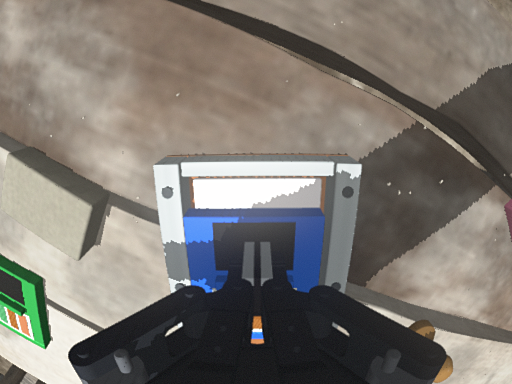

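The picture shows the carrier moving with the fingers: the white pad is showing at (255,190) and the fingertips are on the rest at (257,255). I'll continue the slide.

```bash
python3 - <<'E'
from h import *
x=-.0593; z=.0250
while x<.033:
    x+=.006; env.movel(W(x,z),v=.04); s=st("slide %.4f"%z); f=s["wrist_force"]
    if s["position"][0:2].dot(D)-O@D < x-.004 or f[:2]@D<-22 : print("blocked"); break
    if f[2]<17: z-=.0003
    if f[2]>27: z+=.0003
im=vision.camera("wrist"); cv2.imwrite("pics/w2.png",im[:,:,::-1])
E
```

```text
slide 0.0250 t9.70 x-0.0533 y-0.0010 z0.0266 Fx-5.7 Fy0.9 Fz21.8
slide 0.0250 t10.00 x-0.0472 y-0.0010 z0.0266 Fx-5.4 Fy0.9 Fz20.5
slide 0.0250 t10.30 x-0.0412 y-0.0010 z0.0266 Fx-4.6 Fy0.2 Fz20.4
slide 0.0250 t10.60 x-0.0351 y-0.0010 z0.0266 Fx-4.2 Fy1.9 Fz19.2
slide 0.0250 t10.90 x-0.0291 y-0.0009 z0.0266 Fx-4.2 Fy0.8 Fz18.1
slide 0.0250 t11.20 x-0.0230 y-0.0009 z0.0266 Fx-3.5 Fy1.4 Fz17.9
slide 0.0250 t11.50 x-0.0170 y-0.0009 z0.0265 Fx-4.1 Fy1.0 Fz17.4
slide 0.0250 t11.80 x-0.0109 y-0.0009 z0.0265 Fx-3.1 Fy0.3 Fz16.3
slide 0.0247 t12.10 x-0.0051 y-0.0009 z0.0264 Fx-4.5 Fy1.6 Fz19.5
slide 0.0247 t12.40 x0.0010 y-0.0008 z0.0264 Fx-4.7 Fy1.4 Fz18.0
slide 0.0247 t12.70 x0.0070 y-0.0008 z0.0264 Fx-3.7 Fy0.5 Fz17.1
slide 0.0247 t13.00 x0.0118 y-0.0009 z0.0264 Fx-6.8 Fy0.5 Fz19.7
slide 0.0247 t13.30 x0.0155 y-0.0009 z0.0263 Fx-11.6 Fy1.4 Fz24.6
slide 0.0247 t13.60 x0.0206 y-0.0009 z0.0262 Fx-12.0 Fy2.0 Fz26.3
blocked
```

View pics/w2.png

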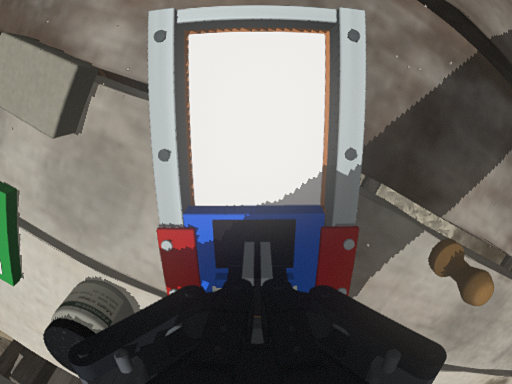

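The carrier is under the keepers with its rear edge at row 210. The lag is only leaf-spring resistance, so I'll keep pushing to the stop.

```bash
python3 - <<'E'
from h import *
x=.0247; z=.0248
while x<.045:
    x+=.003; env.movel(W(x,z),v=.03); s=st("push %.4f %.4f"%(x,z)); f=s["wrist_force"]
    if f[:2]@D<-30: print("stop"); break
    if f[2]>28: z+=.0003
env.wait(.2); st()
im=vision.camera("wrist"); cv2.imwrite("pics/w3.png",im[:,:,::-1])
E
```

```text
push 0.0277 0.0248 t13.90 x0.0242 y-0.0009 z0.0260 Fx-10.5 Fy0.7 Fz21.6
push 0.0307 0.0248 t14.15 x0.0259 y-0.0009 z0.0260 Fx-13.8 Fy2.1 Fz23.9
push 0.0337 0.0248 t14.40 x0.0259 y-0.0009 z0.0260 Fx-19.6 Fy1.6 Fz29.7
push 0.0367 0.0251 t14.65 x0.0259 y-0.0009 z0.0260 Fx-25.1 Fy1.6 Fz33.8
push 0.0397 0.0254 t14.90 x0.0259 y-0.0009 z0.0260 Fx-30.2 Fy2.2 Fz38.8
stop
 t15.10 x0.0260 y-0.0009 z0.0260 Fx-30.5 Fy3.1 Fz38.2
```

View pics/w3.png

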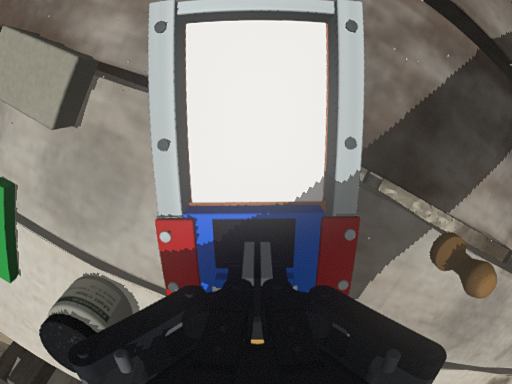

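Hard stop at home height (z 26.0 mm = 12+14), and a strip of bed shows between the carrier and the pad at row 207. Next I back off and check.

```bash
python3 - <<'E'
from h import *
env.movel(W(.0259,.06),v=.08); st()
env.movel(W(.0259,.25),v=.2)
env.goto(W(.055,.25),Q); env.wait(.2); st()
s=get_obs(); im=vision.camera("wrist"); np.savez("w.npz",pos=s["position"],rot=s["ee_rot"],im=im)
cv2.imwrite("pics/w4.png",cv2.resize(im[:,:,::-1],(800,600),interpolation=cv2.INTER_CUBIC))
E
```

```text
t15.77 x0.0268 y0.0003 z0.0602 Fx0.1 Fy-0.5 Fz-0.5
 t17.32 x0.0541 y-0.0002 z0.2493 Fx0.6 Fy0.2 Fz0.3
```

View pics/w4.png

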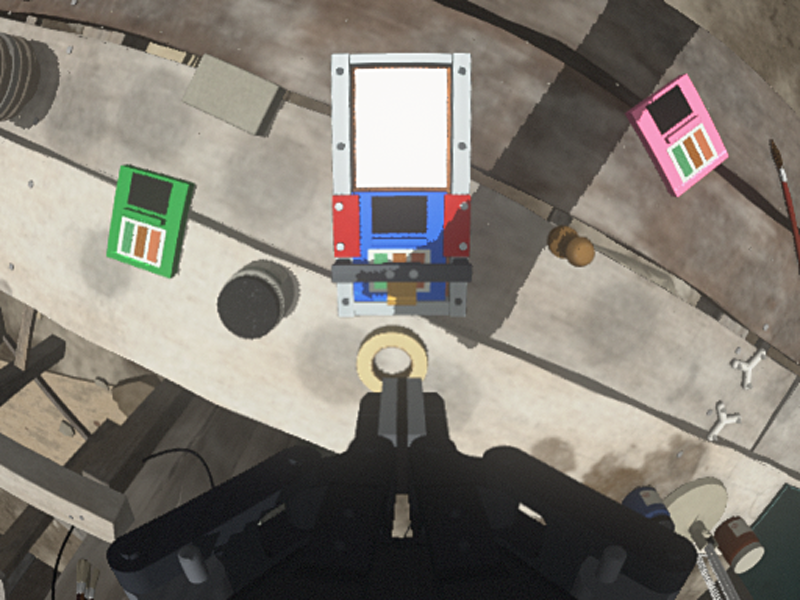

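The carrier's nose is at the end stop (row ~301) under the leaf, and its rear edge is at row ~191 clear of the white pad. The bystanders haven't moved. I'll check the rest's position numerically, then hand in.

```bash
python3 - <<'E'
from h import *
w=np.load("w.npz")
for p,z in(((399,196.5),.026),((399,234),.026),((399,191.5),.026),((400,187),.019)):
    print(p,(wonz(np.array(p)*.64,z,w)[:2]-O)@D)
print(job.finish_job())
E
```

```text
(399, 196.5) 0.005952982765934055
(399, 234) 0.03597128669692273
(399, 191.5) 0.001993861986037242
(400, 187) -0.0010400384567401623
the job is handed in; nothing more can be done
None
```

The job is handed in: the blue carrier sits home against the end stop, about 47 mm along the jig as specified, with the white pad sprung up behind it, the bystanders unmoved and the hand clear; the verdict itself was not shown.

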